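# Pass the cordless packs on: charger to inflator, inflator to lamp, lamp to charger

### The arm

A 6-joint arm with a two-finger parallel gripper is mounted at the origin on the work surface. World frame = base frame: x ahead of the robot, y to its left, z up, the work surface at z = 0. Lengths are in m, angles in rad, forces in N, time in s.
With the tool pointing down it reaches from about 0.375 to 0.9 m from the base axis. Payload 3.1 kg.
Tool frame: the origin (TCP) lies at the very end of the fingers, on their centre line; the grasp point (between the pads) lies 19 mm behind it; z points along the fingers, y is the line along which they close (so a half turn about z gives the same grasp; the last joint's range is limited). The gripper opens to 85 mm and grips with 20 to 120 N. Pads are 22 mm wide; open, the fingers measure 114 mm over their backs; the gripper's body (76 mm by 85 mm) begins 54 mm behind the grasp point. The pads swing forward as they close: fully open they stand 13 mm farther back than shut.
Start: joints at [-1.288, 0.527, 1.433, -0, 1.181, -0.178], TCP at [0.278, -0.56, 0.231] pointing down, gripper open.
Joint ranges: [-3.08, 3.08], [-0.75, 2.2], [0.22, 2.44], [-1.43, 4.57], [0, 2.65], [-2.85, 2.85]. Speed limits (rad/s): [2.79, 2.79, 3.14, 3.14, 3.14, 3.14].

### API

Orientations are given as [roll, pitch, yaw] about the fixed x, y, z axes, in that order (R = Rz(yaw) Ry(pitch) Rx(roll)).
In Python, from workcell import manip, eyes, finder gives the robot as it stands. The module is installed in compiled form; this text tells all that it offers.
- The arm moves only by the tool drive_tool, never from a script. Its argument "rows" is a list of rows, each a list of 7 numbers: the closure, from 0 (fully open) to 1 (shut), then the shift along the tool's x, y, z in mm, then the turn, a rotation vector about the tool's x, y, z in degrees. In form: [[claw, x, y, z, ax, ay, az], ...]. A call has exactly 8 rows; each row is the pose to reach, as a shift and turn from the pose commanded when the call began, along the tool's axes at that moment; what a row does not reach only later rows make up. A row lasts 1/8 s, in which the tool goes at most 62.5 mm and 10.7 degrees, less where a joint would pass 70% of its speed; a pose out of reach is approached as far as the arm can. A call with a gripper value outside its range is refused whole. The fingers move at their own pace and stop on an object; the grip force is fixed at half the most. Time passes only in rows, so rows that repeat a pose let the fingers close, or fill a call up. It gives the time, the measured TCP pose, the force, the opening and the grip force at its end, in the units of the state.
- manip.observe(): the state, without advancing time (a new reading comes with each control period).
- eyes.get_image(name): name is "side" or "top" or "wrist"; returns (picture, depth): 420x560x3 uint8, red, green, blue; 420x560 float32, m along the optical axis (not along the pixel's ray), 0 where there is no reading.
- eyes.get_calibration(name): a dict with "vfov" (degrees; the focal length in pixels is half the picture's height over the tangent of half this angle, whatever the lens; pixels are square), "cx", "cy" (the principal point, pixels), "world_to_cam" (4x4, takes a point from world to camera coordinates); the wrist camera has in their place "tool_from_camera" (4x4, takes a point from camera to tool coordinates, whose origin is the TCP and whose axes are the flange's). Camera axes: x right, y up, looking along -z (the intrinsics and any distortion apply to the point x, -y, -z); pixel columns grow to the right and rows downward; lengths in m; the calibration is good to about 2 mm. The wrist camera is an equidistant fisheye: a pixel r from the principal point sees the ray r / f radians off the axis. A picture is of the moment at which its call begins: read the wrist's pose just before it. get_calibration takes no time and is no camera call.
- manip.hand_in(): hands the job in; it is judged then, once.
Trained networks look in the newest picture that a camera, given by its name, has taken for a name from the list of things; names that differ only in an ending like _2 or _b are one class to them, and where a whole thing is asked for, a point or a joint stands for the part that bears it (a point fixed in the world has none). Each returns a list of dicts, best first, with "conf" (0 to 1); they miss things now and then, are a little off and sometimes report something else, mostly with a low value. They report only what shows in the picture. A call takes as long as a camera call. They do not tell look-alikes from the thing itself.
- finder.cut_out(label, camera): "region" (420x560 bool, what is visible of it) and "position" ([column, row] in pixels, amid what is visible of it).
The state is a dict: "t": time; "joints": joint angles; "qvel": joint speeds; "tau": joint torques, N m; "position": TCP position; "tool_rot": TCP orientation; "contact_force": force on the tool from outside, world axes, zero at the start; "torque": the same for the moment, N m; "grip_width": finger opening in m; "grip_force": force on a finger pad.
Only numpy, scipy, OpenCV 4.12 (cv2) and the standard library are available. Lean on these libraries where they do the work, as an engineer would, in place of code of your own. Each camera call takes 0.05 s, during which the arm holds its last target. There are 200 camera calls.

### The job

The large battery pack on the charger is full: put it in the tyre inflator, pass the inflator's half-used medium pack on to the work lamp, and put the lamp's flat small pack on the charger. Each device takes one pack at a time; the empty rubber mat is free for standing one aside meanwhile. Leave every pack upright and fully home in its bay, and leave the lug nut, the tyre gauge and the brush where they lie.

Things in the scene. Friction and masses are not known exactly. Their poses are not given: they have to be found in the camera images.
- large_pack: The large, full battery pack, in the charger at the start: black block, 95 mm tall. Lowest 38 mm: foot 70 (its x) x 48 mm (its y), alike on all packs; above: housing 84 mm (x) x 58 mm (y), grey top plate, all of 4 charge pips lit white. About 0.6 kg, varies. Origin: centre of the underside, z up. Fits a bay either way round (half turn).
- medium_pack: The medium, half-used battery pack, in the inflator at the start: black block, 86 mm tall. Lowest 38 mm: foot 70 (its x) x 48 mm (its y), alike on all packs; above: housing 72 mm (x) x 50 mm (y), grey top plate, 2 of 4 charge pips lit white. About 0.42 kg, varies. Origin: centre of the underside, z up. Fits a bay either way round (half turn).
- small_pack: The small, flat battery pack, in the lamp at the start: black block, 78 mm tall. Lowest 38 mm: foot 70 (its x) x 48 mm (its y), alike on all packs; above: housing 64 mm (x) x 42 mm (y), grey top plate, none of 4 charge pips lit white. About 0.28 kg, varies. Origin: centre of the underside, z up. Fits a bay either way round (half turn).
- charger: Charger, fixed, low grey housing, vents behind the bay. Origin: on the tray under the bay's centre. All 3 devices have this open-topped bay: well 80 (device x) x 58 mm (y) inside, floor 20 mm above the tray, rim flaring 45 deg outward from 46 to 53 mm height (mouth 94 x 72 mm). A pack that is home stands on that floor, its x along device x. Housing: x -48 to 163 mm, y +-65 mm, 48 mm high.
- inflator: Tyre inflator, fixed: black compressor housing with a round white dial on top and a carry bar. Origin: on the tray under the centre of its bay (same bay as the charger: floor at 20 mm, rim at 53 mm). The housing stands behind the bay, from 63 to 190 mm along device +x, 115 mm wide, 109 mm high; the carry bar, at 155 mm, is up to 124 mm high.
- lamp: LED work lamp, fixed: a leaning panel with square LEDs, in a steel bracket. Origin: on the tray under the centre of its bay (same bay as the charger: floor at 20 mm, rim at 53 mm). The panel stands behind the bay, from 63 to 140 mm along device +x, 165 mm wide with its bracket, up to 123 mm high.
- mat: the empty black rubber mat, a free spot for standing a pack aside: 100 by 100 mm, 3 mm thick, fixed. Origin at the centre of its underside, on the tray.
- lug_nut: a loose chrome lug nut standing on the tray: 22 mm across, 37 mm high. Origin at the centre of its underside. Leave it alone.
- tyre_gauge: a loose dial tyre gauge lying face up: dial 66 mm across and 26 mm high, with a brass stem; 124 mm long along its x, from -53 to +71 mm. Origin on its underside. Leave it alone.
- rim_brush: the loose yellow plastic rim brush lying on the tray: 255 mm long along its x (bristle head 110 mm by 52 mm at +x, handle at -x), 52 mm high. Origin at the neck, on its underside. Leave it alone.
Things that resemble listed ones, but are neither listed nor needed, are in the scene too. Leave any turquoise look-alike of the medium_pack alone.

How it is judged:
At the end, for the whole second after the job is handed in: The large pack stands in the inflator's bay, the medium pack in the lamp's and the small pack in the charger's: each within 10 mm of the bay's centre, its underside within 6 mm of the bay floor's height (20 mm above the tray), within 0.1 rad of upright, released and at rest (horizontal distance between large_pack and inflator below 0.01 m and height (world z) of large_pack between 0.014 and 0.026 m and angle between each of large_pack, medium_pack, small_pack's own z axis and vertical below 0.1 rad and linear speed of each of large_pack, medium_pack, small_pack below 0.02 m/s and horizontal distance between medium_pack and lamp below 0.01 m and height (world z) of medium_pack between 0.014 and 0.026 m and horizontal distance between small_pack and charger below 0.01 m and height (world z) of small_pack between 0.014 and 0.026 m); the robot touches nothing.
It fails at once if the lug nut was displaced by more than 25 mm (distance of lug_nut from where it was at the start of the episode above 0.025 m).
It fails at once if the tyre gauge was displaced by more than 25 mm (distance of tyre_gauge from where it was at the start of the episode above 0.025 m).
It fails at once if the rim brush was displaced by more than 25 mm (distance of rim_brush from where it was at the start of the episode above 0.025 m).
It also fails if it takes over 112 s, if anything falls off the work surface, if the arm or the gripper's body presses on something with over 40 N, if the wrist force passes 120 N, or if a joint passes its speed limit or range.

## Working session

There is one attempt and no reset: what is moved stays moved. The work goes in short steps, Python scripts to look and compute and a tool call to move; the robot and the scene stay as the last step left them, time stands still between calls to the robot, and variables do not carry over. Pictures are saved under pics/ and viewed, at most 14 in all, crops included, and the job is handed in when it is done.

Besides the shell and the picture viewer there is one more tool, called after ">>>" as name([rows], argument=value, ...), one row to a line, values as JSON. drive_tool: Moves the arm, as the interface text tells. Its arguments: {"type":"object","properties":{"rows":{"type":"array","items":{"type":"array","items":{"type":"number"}}}},"required":["rows"]}

```bash
mkdir -p pics
python3 - <<'E'
from workcell import manip, eyes, finder
import cv2,numpy as np
s=manip.observe();print(s)
for n in("top","side"):
    p,d=eyes.get_image(n);cv2.imwrite(f"pics/{n}0.png",p[:,:,::-1]);np.savez(f"{n}0.npz",p=p,d=d)
    print(n,eyes.get_calibration(n))
    for l in("large_pack","medium_pack","small_pack","charger","inflator","lamp","mat","lug_nut","tyre_gauge","rim_brush"):
        r=finder.cut_out(l,n);print(l,[(round(x['conf'],2),np.round(x['position']),int(x['region'].sum())) for x in r])
print(eyes.get_calibration("wrist"))
E
```

```text
{'t': 0.0, 'joints': array([-1.28849536e+00,  5.28475256e-01,  1.43387123e+00,  2.06708255e-05,
        1.18138002e+00, -1.78478545e-01]), 'qvel': array([-3.97319807e-04, -7.17607457e-05,  1.51482340e-03, -6.05123154e-04,
        6.45229306e-04, -1.02864497e-04]), 'tau': array([-7.00697146e-04, -4.42347980e+01, -1.78026903e+01, -1.31096867e-04,
        8.46372888e-03,  4.26948343e-07]), 'position': array([ 0.27775148, -0.55911854,  0.2303379 ]), 'tool_rot': array([-3.13949609e+00, -3.97630861e-04,  4.60771231e-01]), 'contact_force': array([ 0.76064297, -0.20401711, -0.71146782]), 'torque': array([ 0.01904487, -0.02477946,  0.02821125]), 'grip_force': 0.0, 'grip_width': 0.0854258621307641}
top {'vfov': 42.220345587355744, 'cx': 279.19342269736086, 'cy': 209.7506961147029, 'world_to_cam': array([[ 0.02689982, -0.9996319 , -0.00353176,  0.02149262],
       [ 0.98620571,  0.02596096,  0.16347579, -0.49360231],
       [-0.16332393, -0.00788051,  0.98654102, -1.62329945],
       [ 0.        ,  0.        ,  0.        ,  1.        ]])}
large_pack [(0.95, array([289., 180.]), 631)]
medium_pac
[... 1190 characters left out ...]
, 296.]), 4778)]
mat [(0.87, array([295., 217.]), 1170)]
lug_nut [(0.4, array([312., 174.]), 96), (0.24, array([172., 297.]), 4760)]
tyre_gauge [(0.68, array([282., 266.]), 957)]
rim_brush [(0.83, array([316., 392.]), 3018), (0.5, array([280., 266.]), 1003)]
{'vfov': 65.70646984690485, 'cx': 279.70772828934406, 'cy': 211.82550240107443, 'tool_from_camera': array([[ 1.77558496e-03,  9.53184606e-01,  3.02383788e-01,
         7.71316222e-02],
       [ 9.99997524e-01, -2.09814338e-03,  7.41896281e-04,
        -5.82558667e-04],
       [ 1.34160866e-03,  3.02381722e-01, -9.53185971e-01,
        -1.42618444e-01],
       [ 0.00000000e+00,  0.00000000e+00,  0.00000000e+00,
         1.00000000e+00]])}
```

Run:
```python
import cv2
p=cv2.imread("pics/top0.png")[110:310,120:440];cv2.imwrite("pics/top0c.png",cv2.resize(p,(800,500),interpolation=3))
p=cv2.imread("pics/side0.png");cv2.imwrite("pics/side0c.png",cv2.resize(p,(800,600),interpolation=3))
```

```text
(no output)
```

View pics/top0c.png

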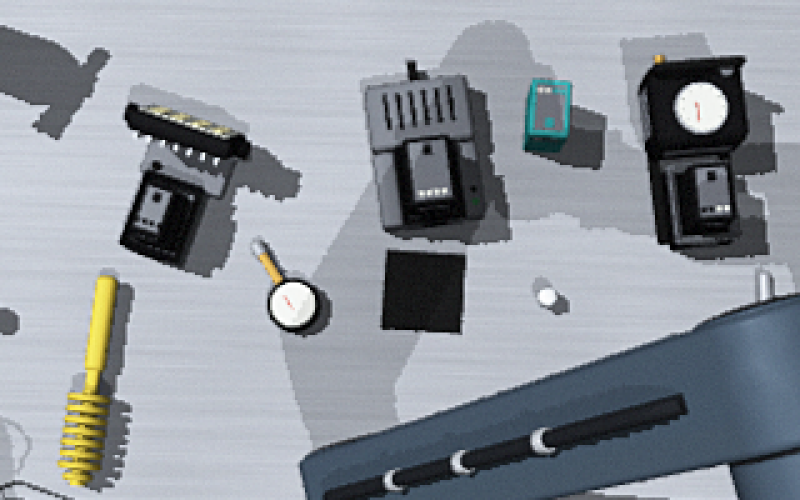

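View pics/side0c.png

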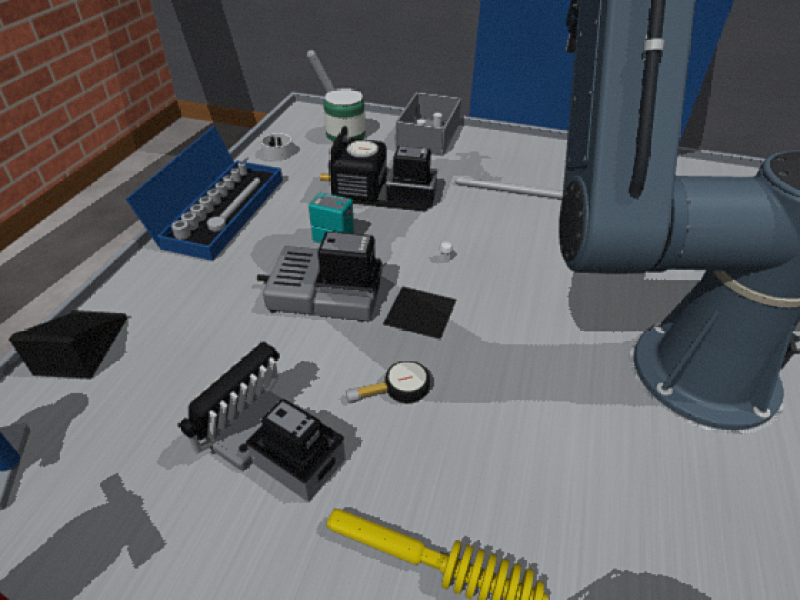

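The views show: the small pack (no pips lit) in the lamp at top (182,194), the large pack (4 pips) in the charger at (291,180), the medium pack (2 pips) in the inflator at (403,185). Possible confusions for the medium pack: the turquoise look-alike at (340,156), which I exclude, and the black one in the inflator at (403,185), which I choose. The mat is at (290,226) and the nut at (338,228). The finder's second "mat" hit is the brush at (157,270).

```bash
cat > h.py <<'E'
from workcell import manip, eyes, finder
import cv2,numpy as np
from scipy.spatial.transform import Rotation as R
def cloud(n,d,s=None):
    c=eyes.get_calibration(n);f=210/np.tan(np.radians(c['vfov'])/2)
    v,u=np.mgrid[:420,:560].astype(float);x=(u-c['cx'])/f;y=-(v-c['cy'])/f
    if n=="wrist":
        r=np.hypot(x,y)+1e-9;k=np.tan(np.minimum(r,1.45))/r;x=x*k;y=y*k
    P=np.stack([x*d,y*d,-d],-1)
    if n=="wrist":
        T=np.eye(4);T[:3,:3]=R.from_euler('xyz',s['tool_rot']).as_matrix();T[:3,3]=s['position']
        M=T@c['tool_from_camera']
    else: M=np.linalg.inv(c['world_to_cam'])
    return P@M[:3,:3].T+M[:3,3]
def rect(P2):
    (c,(w,h),a)=cv2.minAreaRect(P2.astype(np.float32)*1000)
    if w<h: w,h,a=h,w,a+90
    return np.round(c,1),round(w,1),round(h,1),round((a+90)%180-90,1)  # long-axis yaw deg
def rim(P,xy,zlo,zhi,rad=.085):
    m=(P[...,2]>zlo)&(P[...,2]<zhi)&(np.hypot(P[...,0]-xy[0],P[...,1]-xy[1])<rad)
    return m
E
python3 - <<'E'
from h import *
for n in("top","side"):
    z=np.load(n+"0.npz");d=z['d'];P=cloud(n,d)
    for l,uv,zt in(("large",dict(top=(289,180),side=(241,180)),.115),("medium",dict(top=(402,185),side=(286,116)),.106),("small",dict(top=(182,195),side=(207,300)),.098),("mat",dict(top=(290,228),side=(295,217)),.003),("nut",dict(top=(338,228),side=(312,174)),.037),("decoy",dict(top=(340,156),side=(232,150)),.086)):
        u,v=uv[n];p=P[v,u];m=(abs(P[...,2]-zt)<.006)&(np.hypot(P[...,0]-p[0],P[...,1]-p[1])<.07)
        print(n,l,np.round(p*1000),m.sum(),rect(P[m][:,:2]) if m.sum()>5 else '',np.round(np.median(P[m],0)*1000,1))
E
```

```text
top large [572.   7. 107.] 470 (array([577.3,  -0.8]), 84.3, 57.3, 8.3) [576.7  -1.1 115.2]
top medium [ 566. -327.  107.] 361 (array([ 580. , -330.9]), 109.8, 55.7, 12.8) [ 563.6 -333.5  106. ]
top small [520. 324.  97.] 259 (array([525.3, 326. ]), 62.6, 42.2, -15.9) [524.5 325.1  97.8]
top mat [442.  -0.   9.] 1291 (array([ 4.425e+02, -3.000e-01]), 137.6, 137.2, 1.5) [ 4.411e+02 -2.000e-01  2.400e+00]
top nut [ 442. -146.   36.] 36 (array([ 443.9, -149.8]), 19.9, 19.9, -46.5) [ 442.2 -149.3   35.3]
top decoy [ 655. -145.   85.] 328 (array([ 664.9, -144.2]), 72.9, 50.3, -4.1) [ 664.9 -144.4   85.3]
side large [571.  31. 109.] 601 (array([578.5,   2.4]), 83.2, 60.0, 8.9) [576.1   8.4 115.7]
side medium [ 562. -306.   90.] 233 (array([ 562.9, -332.8]), 70.5, 54.4, 2.6) [ 561.4 -324.8  106.7]
side small [514. 340.  99.] 778 (array([525.8, 330.1]), 62.2, 42.1, -16.4) [524.1 332.6  98.7]
side mat [447.   4.   5.] 1826 (array([447.9,   4.6]), 138.8, 136.9, -77.8) [445.9   9.8   2.7]
side nut [ 441. -137.   33.] 39 (array([ 443.3, -145.9]), 21.0, 18.0, 6.1) [ 443.4 -144.7   34.7]
side decoy [ 655. -119.   75.] 317 (array([ 666.2, -141.6]), 71.7, 52.8, -5.9) [ 662.7 -136.    86.8]
```

>>> drive_tool([
  [0, 60, -13, -20, 0, 0, 5],
  [0, 120, -26, -20, 0, 0, 10],
  [0, 180, -39, -20, 0, 0, 15],
  [0, 240, -51, -20, 0, 0, 20],
  [0, 300, -64, -20, 0, 0, 23.4],
  [0, 340, -73, -20, 0, 0, 23.4],
  [0, 356, -76, -20, 0, 0, 23.4],
  [0, 356, -76, -20, 0, 0, 23.4],
])

```text
t: 2.1
position: [0.5632, -0.3332, 0.2511]
tool_rot: [3.141, 0.001, 0.054]
contact_force: [-0.4, 0.4, 0.4]
grip_width: 0.0854
grip_force: 0.0
```

```bash
cat >> h.py <<'E'
def look(tag):
    s=manip.observe();p,d=eyes.get_image("wrist");cv2.imwrite(f"pics/{tag}.png",p[:,:,::-1]);P=cloud("wrist",d,s)
    np.savez(tag+".npz",p=p,P=P);return s,p,P
def plan(s,x,y,z,yaw):
    Rm=R.from_euler('xyz',s['tool_rot']);q=R.from_euler('xyz',[np.pi,0,np.radians(yaw)])
    print("plan",np.round(Rm.inv().apply(np.array([x,y,z])-s['position']*1000),1),np.round((Rm.inv()*q).as_rotvec(degrees=True),1))
def st(s):
    print(round(s['t'],2),np.round(s['position']*1000,1),np.round(np.degrees(s['tool_rot']),1),'F',np.round(s['contact_force'],1),'w',round(s['grip_width']*1000,1),'g',round(s['grip_force'],1))
E
python3 - <<'E'
from h import *
s,p,P=look("w1");st(s)
m=rim(P,(.563,-.333),.101,.111,.055);print(m.sum(),rect(P[m][:,:2]))
m=rim(P,(.563,-.333),.0485,.056,.075);print(m.sum(),rect(P[m][:,:2]))
for i in range(0,1):
    # top-down orthographic height map around the bay
    o=np.zeros((220,300),np.uint8);g=P.reshape(-1,3)
    X=((g[:,0]-.563)*1000+80).astype(int);Y=((g[:,1]+.333)*1000+110).astype(int);k=(X>=0)&(X<300)&(Y>=0)&(Y<220)
    o[Y[k],X[k]]=np.clip(g[k,2]*2000,0,255)
a=cv2.resize(p[:,:,::-1],(560,420));b=cv2.cvtColor(cv2.resize(o,(240,176)),cv2.COLOR_GRAY2BGR);c=np.zeros((420,800,3),np.uint8);c[:,:560]=a;c[:176,560:]=b
cv2.imwrite("pics/w1v.png",c)
E
```

```text
2.1 [ 563.2 -333.2  251.1] [180.    0.    3.1] F [-0.4  0.4  0.4] w 85.4 g 0.0
3936 (array([ 563.2, -333.6]), 71.5, 50.3, 5.8)
1683 (array([ 561.8, -333.8]), 99.4, 78.9, 6.6)
```

View pics/w1v.png

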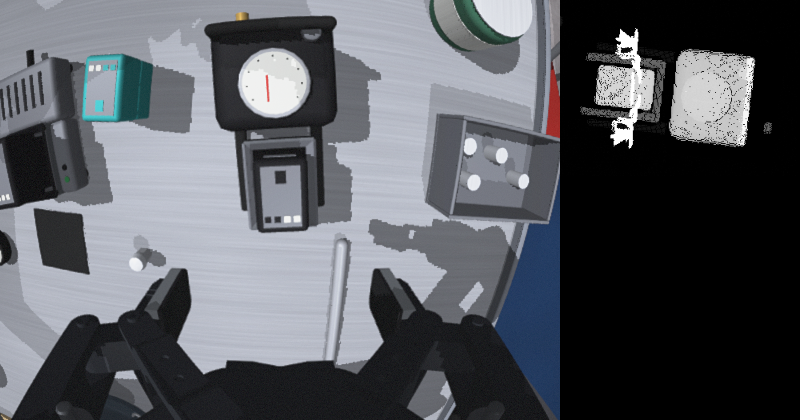

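Wrist view shows the black medium pack with 2 of 4 pips lit, at (282,190), in the inflator with its white dial at (275,82). The turquoise look-alike is away at (110,88), so the choice is confirmed.

>>> drive_tool([
  [0, 0, 0, 60, 0, 0, -2.7],
  [0, 0, 0.4, 110, 0, 0, -2.7],
  [0, 0, 0.4, 150, 0, 0, -2.7],
  [0, 0, 0.4, 175, 0, 0, -2.7],
  [0, 0, 0.4, 186, 0, 0, -2.7],
  [0, 0, 0.4, 186, 0, 0, -2.7],
  [1, 0, 0.4, 186, 0, 0, -2.7],
  [1, 0, 0.4, 186, 0, 0, -2.7],
])

```text
t: 3.15
position: [0.5637, -0.3345, 0.0668]
tool_rot: [3.14, -0.002, 0.099]
contact_force: [0.2, 0.3, 0.1]
grip_width: 0.0515
grip_force: 0.0
```

>>> drive_tool([
  [1, 0, 0, 0, 0, 0, 0],
  [1, 0, 0, 0, 0, 0, 0],
  [1, 0, 0, -5, 0, 0, 0],
  [1, 0, 0, -15, 0, 0, 0],
  [1, 0, 0, -30, 0, 0, 0],
  [1, 0, 0, -50, 0, 0, 0],
  [1, 0, 0, -80, 0, 0, 0],
  [1, 0, 0, -80, 0, 0, 0],
])

```text
t: 4.15
position: [0.5651, -0.3355, 0.1493]
tool_rot: [3.136, -0.006, 0.1]
contact_force: [0.1, 0.2, -3.5]
grip_width: 0.0495
grip_force: 63.2
```

>>> drive_tool([
  [1, -6, -22, 0, 0, 0, 0],
  [1, -18, -70, 0, 0, 0, 0],
  [1, -32, -127, 0, 0, 0, 0],
  [1, -47, -185, 0, 0, 0, 0],
  [1, -62, -243, 0, 0, 0, 0],
  [1, -76, -300, 0, 0, 0, 0],
  [1, -85, -337, 0, 0, 0, 0],
  [1, -88, -347, 0, 0, 0, 0],
])

```text
t: 5.15
position: [0.4389, 0.0049, 0.1451]
tool_rot: [-3.141, 0.002, 0.102]
contact_force: [0.2, -0.6, -4.1]
grip_width: 0.0493
grip_force: 63.8
```

>>> drive_tool([
  [1, 0, 0, 0, 0, 0, 0],
  [1, 0, 0, 20, 0, 0, 0],
  [1, 0, 0, 45, 0, 0, 0],
  [1, 0, 0, 65, 0, 0, 0],
  [1, 0, 0, 78, 0, 0, 0],
  [1, 0, 0, 84, 0, 0, 0],
  [1, 0, 0, 86, 0, 0, 0],
  [1, 0, 0, 86, 0, 0, 0],
])

```text
t: 6.15
position: [0.4414, 0.0026, 0.0596]
tool_rot: [3.141, -0.001, 0.1]
contact_force: [0.2, 0.6, -4.2]
grip_width: 0.0494
grip_force: 63.9
```

>>> drive_tool([
  [1, 0, 0, 4, 0, 0, 0],
  [1, 0, 0, 7, 0, 0, 0],
  [1, 0, 0, 9, 0, 0, 0],
  [1, 0, 0, 9.5, 0, 0, 0],
  [1, 0, 0, 9.5, 0, 0, 0],
  [0.3, 0, 0, 9.5, 0, 0, 0],
  [0, 0, 0, 9.5, 0, 0, 0],
  [0, 0, 0, 9.5, 0, 0, 0],
])

```text
t: 7.15
position: [0.4412, 0.0027, 0.05]
tool_rot: [3.141, -0.001, 0.099]
contact_force: [-0.3, -0.4, -0.2]
grip_width: 0.0854
grip_force: 0.0
```

>>> drive_tool([
  [0, 0, 0, -20, 0, 0, 0],
  [0, 0, 0, -60, 0, 0, 0],
  [0, 0, 0, -110, 0, 0, 0],
  [0, 30, 0, -160, 0, 0, 0],
  [0, 80, 0, -200, 0, 0, 0],
  [0, 120, 0, -200, 0, 0, -2.5],
  [0, 135, 15, -200, 0, 0, -2.5],
  [0, 135, 15, -200, 0, 0, -2.5],
])

```text
t: 8.15
position: [0.5775, 0.0007, 0.2495]
tool_rot: [3.141, -0.0, 0.142]
contact_force: [-0.3, 0.1, -0.4]
grip_width: 0.0855
grip_force: 0.0
```

```bash
cat >> h.py <<'E'
def bay(P,xy,zt,name):
    m=rim(P,xy,zt-.005,zt+.005,.055);print(name,'top',m.sum(),rect(P[m][:,:2]) if m.sum()>9 else '')
    m=rim(P,xy,.0495,.056,.075);print(name,'rim',m.sum(),rect(P[m][:,:2]) if m.sum()>9 else '')
E
python3 - <<'E'
from h import *
s,p,P=look("w2");st(s)
bay(P,(.577,0),.115,'large');
m=rim(P,(.443,0),.084,.094,.055);print('med',m.sum(),rect(P[m][:,:2]) if m.any() else '')
plan(s,577,0,66,8)
E
```

```text
8.15 [577.5   0.7 249.5] [180.   -0.    8.2] F [-0.3  0.1 -0.4] w 85.5 g 0.0
large top 5720 (array([579.1,   1.8]), 82.8, 58.1, 8.8)
large rim 1087 (array([590.1,   3.5]), 122.0, 83.8, 10.3)
med 2258 (array([441.5,   3.2]), 72.0, 49.4, 6.4)
plan [ -0.6   0.6 183.5] [ 0.  -0.   0.2]
```

View pics/w2.png

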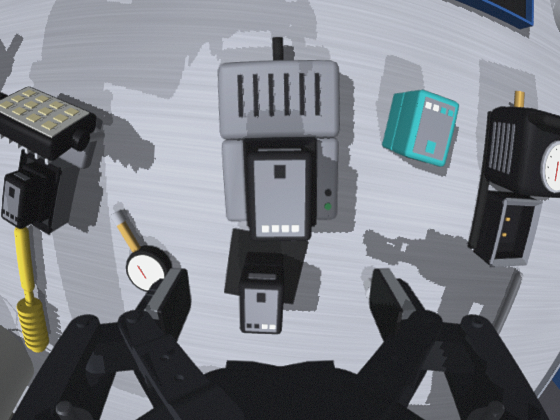

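Wrist view: the medium pack stands upright on the mat at (262,300), the large pack (4 pips lit) is in the charger at (280,190), and the inflator bay at (505,235) is empty.

>>> drive_tool([
  [0, 1.7, -0.9, 60, 0, 0, -0.6],
  [0, 1.7, -0.9, 110, 0, 0, -0.6],
  [0, 1.7, -0.9, 150, 0, 0, -0.6],
  [0, 1.7, -0.9, 175, 0, 0, -0.6],
  [0, 1.7, -0.9, 184, 0, 0, -0.6],
  [0, 1.7, -0.9, 184, 0, 0, -0.6],
  [1, 1.7, -0.9, 184, 0, 0, -0.6],
  [1, 1.7, -0.9, 184, 0, 0, -0.6],
])

```text
t: 9.2
position: [0.5794, 0.002, 0.0674]
tool_rot: [3.14, -0.003, 0.154]
contact_force: [0.1, -0.5, 2.8]
grip_width: 0.0573
grip_force: 64.0
```

>>> drive_tool([
  [1, 0, 0, 0, 0, 0, 0],
  [1, 0, 0, 0, 0, 0, 0],
  [1, 0, 0, -5, 0, 0, 0],
  [1, 0, 0, -15, 0, 0, 0],
  [1, 0, 0, -30, 0, 0, 0],
  [1, 0, 0, -55, 0, 0, 0],
  [1, 0, 0, -85, 0, 0, 0],
  [1, 0, 0, -100, 0, 0, 0],
])

```text
t: 10.2
position: [0.5792, 0.0023, 0.168]
tool_rot: [3.141, -0.003, 0.154]
contact_force: [1.4, 0.2, -4.7]
grip_width: 0.0575
grip_force: 65.7
```

Run:
```python
from h import *
s,p,P=look("w3");st(s)
plan(s,562,-334,167,6.5)
z=np.load("w1.npz")['P'];
# refine inflator bay: well inner walls from w1 & current view
for n,c,a in(("w1",(561.8,-333.8),6.6),("w2",(561.8,-333.8),6.6),("w3",(561.8,-333.8),6.6),("w2",(579,2),8.8),("w3",(579,2),8.8)):
    q=np.load(n+".npz")['P'].reshape(-1,3)*1000
    t=np.radians(a);e=q[:,:2]-c;x=e@[np.cos(t),np.sin(t)];y=e@[-np.sin(t),np.cos(t)];zz=q[:,2]
    f=lambda m,v:(int(m.sum()),np.round(np.percentile(v[m],[2,98]),1) if m.sum()>20 else '')
    r=(zz>50)&(zz<55)
    print(n,c,'rimx',f(r&(abs(y)<25)&(abs(x)<60),x),'rimy',f(r&(abs(x)<30)&(abs(y)<55),y),
     'y angle',[round(np.degrees(np.polyfit(x[k],y[k],1)[0]),1) if k.sum()>30 else '' for k in(r&(abs(x)<30)&(y>34)&(y<42),r&(abs(x)<30)&(y<-34)&(y>-42))])
    w=(zz<24)&(zz>17)&(abs(x)<42)&(abs(y)<31);print('  floor',f(w,x),f(w,y))
```

```text
10.2 [579.2   2.3 168. ] [179.9  -0.2   8.8] F [ 1.4  0.2 -4.7] w 57.5 g 65.7
plan [-68.5 329.7   1.2] [ 0.1 -0.2  2.3]
w1 (561.8, -333.8) rimx (247, array([35.9, 49.4])) rimy (608, array([-38.9,  38.9])) y angle [np.float64(-0.3), np.float64(-0.3)]
  floor (96, array([27.6, 36.9])) (96, array([-29. ,  28.6]))
w2 (561.8, -333.8) rimx (193, array([-49. ,  50.3])) rimy (227, array([-37. ,  39.5])) y angle [np.float64(0.3), np.float64(0.2)]
  floor (849, array([-39.4,  31.9])) (849, array([-29.9,   5.3]))
w3 (561.8, -333.8) rimx (132, array([-48.4,  50.3])) rimy (147, array([35.3, 39.5])) y angle [np.float64(-0.3), '']
  floor (729, array([-39.3,  30. ])) (729, array([-30.2,  -2.6]))
w2 (579, 2) rimx (236, array([42.7, 48.8])) rimy (379, array([-39.8,  37.9])) y angle [np.float64(-0.5), np.float64(0.0)]
  floor (0, '') (0, '')
w3 (579, 2) rimx (479, array([42.8, 49.4])) rimy (273, array([-39.7,  37.5])) y angle [np.float64(1.3), np.float64(1.3)]
  floor (1683, array([11.5, 34.5])) (1683, array([-29.3,  27.3]))
```

>>> drive_tool([
  [1, -4, 20, 0, 0, 0, 0.3],
  [1, -14, 66, 0, 0, 0, 0.8],
  [1, -25, 122, 0, 0, 0, 1.3],
  [1, -37, 178, 0, 0, 0, 2],
  [1, -48, 234, 0, 0, 0, 2.3],
  [1, -60, 288, 0, 0, 0, 2.3],
  [1, -66, 321, 0, 0, 0, 2.3],
  [1, -68, 330, 0, 0, 0, 2.3],
])

```text
t: 11.25
position: [0.56, -0.3378, 0.164]
tool_rot: [-3.141, 0.002, 0.109]
contact_force: [0.6, -0.4, -6.8]
grip_width: 0.0576
grip_force: 66.2
```

>>> drive_tool([
  [1, 0, 0, 0, 0, 0, 0],
  [1, 0, 0, 0, 0, 0, 0],
  [1, 0, 0, 10, 0, 0, 0],
  [1, 0, 0, 25, 0, 0, 0],
  [1, 0, 0, 40, 0, 0, 0],
  [1, 0, 0, 48, 0, 0, 0],
  [1, 0, 0, 50, 0, 0, 0],
  [1, 0, 0, 50, 0, 0, 0],
])

```text
t: 12.25
position: [0.5618, -0.3344, 0.1158]
tool_rot: [3.141, -0.0, 0.113]
contact_force: [-0.5, 0.2, -6.4]
grip_width: 0.0572
grip_force: 66.4
```

Run:
```python
from h import *
s,p,P=look("w4");st(s)
plan(s,562.4,-333.8,67,6.5);m=rim(P,s['position'][:2],s['position'][2]+.03,s['position'][2]+.06,.055);print(m.sum(),rect(P[m][:,:2]),np.median(P[m][:,2]))
```

```text
12.25 [ 561.8 -334.4  115.8] [180.   -0.    6.5] F [-0.5  0.2 -6.4] w 57.2 g 66.4
plan [ 0.6 -0.5 48.8] [ 0. -0. -0.]
28978 (array([ 573.7, -333. ]), 107.5, 62.1, -82.6) 0.1640582585508601
```

>>> drive_tool([
  [1, 0.6, -0.5, 8, 0, 0, 0],
  [1, 0.6, -0.5, 16, 0, 0, 0],
  [1, 0.6, -0.5, 24, 0, 0, 0],
  [1, 0.6, -0.5, 32, 0, 0, 0],
  [1, 0.6, -0.5, 39, 0, 0, 0],
  [1, 0.6, -0.5, 44, 0, 0, 0],
  [1, 0.6, -0.5, 46, 0, 0, 0],
  [1, 0.6, -0.5, 46, 0, 0, 0],
])

```text
t: 13.3
position: [0.5623, -0.3336, 0.0698]
tool_rot: [3.142, -0.0, 0.114]
contact_force: [0.1, 0.4, -6.0]
grip_width: 0.0573
grip_force: 66.4
```

>>> drive_tool([
  [1, 0, 0, 1.5, 0, 0, 0],
  [1, 0, 0, 2.5, 0, 0, 0],
  [1, 0, 0, 2.5, 0, 0, 0],
  [0.3, 0, 0, 2.5, 0, 0, 0],
  [0, 0, 0, 2.5, 0, 0, 0],
  [0, 0, 0, 2.5, 0, 0, 0],
  [0, 0, 0, -20, 0, 0, 0],
  [0, 0, 0, -60, 0, 0, 0],
])

```text
t: 14.3
position: [0.5612, -0.3328, 0.129]
tool_rot: [-3.139, 0.003, 0.113]
contact_force: [0.5, -0.5, 0.5]
grip_width: 0.0857
grip_force: 0.0
```

>>> drive_tool([
  [0, 0, 0, -60, 0, 0, 0],
  [0, 0, 0, -118, 0, 0, 0],
  [0, 0, 0, -118, 0, 0, 0],
  [0, 0, 0, -118, 0, 0, 0],
  [0, 0, 0, -118, 0, 0, 0],
  [0, 0, 0, -118, 0, 0, 0],
  [0, 0, 0, -118, 0, 0, 0],
  [0, 0, 0, -118, 0, 0, 0],
])

```text
t: 15.3
position: [0.5621, -0.3335, 0.2473]
tool_rot: [-3.141, 0.001, 0.113]
contact_force: [0.3, 0.5, -0.8]
grip_width: 0.0851
grip_force: 0.0
```

Run:
```python
from h import *
s,p,P=look("w5");st(s)
bay(P,(.562,-.334),.115,'inflator');plan(s,525,328,250,-16)
```

```text
15.3 [ 562.1 -333.5  247.3] [-180.     0.     6.5] F [ 0.3  0.5 -0.8] w 85.1 g 0.0
inflator top 5764 (array([ 561.6, -333.5]), 82.5, 58.2, 6.4)
inflator rim 1032 (array([ 561.5, -333.8]), 98.9, 78.8, 6.6)
plan [  38.  -661.5   -2.3] [-0.   0.  22.5]
```

Large pack is home in the inflator (top at 115 mm, centred). On to the lamp.

>>> drive_tool([
  [0, 2, -40, 0, 0, 0, 2],
  [0, 6, -98, 0, 0, 0, 4],
  [0, 9, -156, 0, 0, 0, 6],
  [0, 12, -214, 0, 0, 0, 8],
  [0, 16, -272, 0, 0, 0, 10],
  [0, 19, -330, 0, 0, 0, 12],
  [0, 22, -388, 0, 0, 0, 14],
  [0, 26, -446, 0, 0, 0, 16.5],
])

```text
t: 16.35
position: [0.5374, 0.1143, 0.2481]
tool_rot: [-3.141, -0.001, -0.176]
contact_force: [1.2, 0.3, -0.1]
grip_width: 0.0857
grip_force: 0.0
```

Run:
```python
from h import *
s=manip.observe();st(s);plan(s,525,328,250,-16)
```

```text
16.35 [537.4 114.3 248.1] [-1.80e+02 -1.00e-01 -1.01e+01] F [ 1.2  0.3 -0.1] w 85.7 g 0.0
plan [ -49.7 -208.2   -1.9] [-0.  -0.1  5.9]
```

>>> drive_tool([
  [0, -12, -50, -2, 0, 0, 1.5],
  [0, -24, -100, -2, 0, 0, 3],
  [0, -36, -150, -2, 0, 0, 4.5],
  [0, -45, -190, -2, 0, 0, 5.9],
  [0, -50, -208, -2, 0, 0, 5.9],
  [0, -50, -208, -2, 0, 0, 5.9],
  [0, -50, -208, -2, 0, 0, 5.9],
  [0, -50, -208, -2, 0, 0, 5.9],
])

```text
t: 17.35
position: [0.5248, 0.3244, 0.2498]
tool_rot: [3.141, 0.0, -0.279]
contact_force: [-0.5, -0.0, -0.3]
grip_width: 0.0856
grip_force: 0.0
```

Run:
```python
from h import *
s,p,P=look("w6");st(s)
bay(P,(.525,.327),.098,'lamp');plan(s,525,327,65,-16)
```

```text
17.35 [524.8 324.4 249.8] [180.   0. -16.] F [-0.5 -0.  -0.3] w 85.6 g 0.0
lamp top 2787 (array([527. , 328.7]), 62.1, 42.0, -16.0)
lamp rim 1654 (array([527. , 327.2]), 99.8, 78.3, -17.4)
plan [ -0.5  -2.6 184.8] [ 0.  0. -0.]
```

View pics/w6.png

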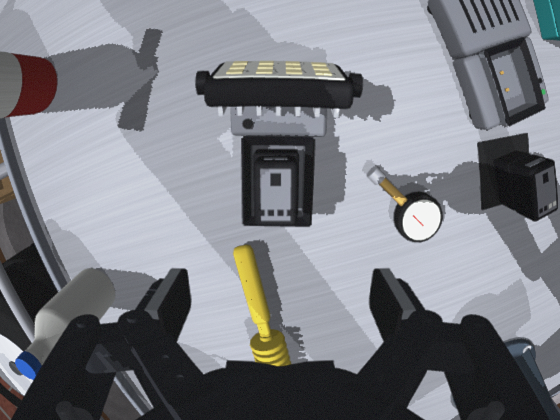

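Wrist view: small pack with no pips lit in the lamp at (278,185); brush handle at (245,265) and gauge at (418,217) are clear.

>>> drive_tool([
  [0, 1, -4.7, 60, 0, 0, 0],
  [0, 1, -4.7, 110, 0, 0, 0],
  [0, 1, -4.7, 150, 0, 0, 0],
  [0, 1, -4.7, 176, 0, 0, 0],
  [0, 1, -4.7, 187, 0, 0, 0],
  [0, 1, -4.7, 187, 0, 0, 0],
  [1, 1, -4.7, 187, 0, 0, 0],
  [1, 1, -4.7, 187, 0, 0, 0],
])

```text
t: 18.4
position: [0.5275, 0.3306, 0.0642]
tool_rot: [-3.14, -0.002, -0.277]
contact_force: [0.9, 0.8, 0.4]
grip_width: 0.0517
grip_force: 0.0
```

>>> drive_tool([
  [1, 0, 0, 0, 0, 0, 0],
  [1, 0, 0, 0, 0, 0, 0],
  [1, 0, 0, -5, 0, 0, 0],
  [1, 0, 0, -15, 0, 0, 0],
  [1, 0, 0, -30, 0, 0, 0],
  [1, 0, 0, -55, 0, 0, 0],
  [1, 0, 0, -85, 0, 0, 0],
  [1, 0, 0, -100, 0, 0, 0],
])

```text
t: 19.4
position: [0.5276, 0.3307, 0.1653]
tool_rot: [-3.139, -0.003, -0.277]
contact_force: [-0.3, 0.5, -2.8]
grip_width: 0.0412
grip_force: 61.1
```

Run:
```python
from h import *
s,p,P=look("w7");st(s)
plan(s,578,1,165,9.5)
for n,c,a in(("w5",(578,1),9.5),("w6",(578,1),9.5),("w7",(578,1),9.5),("w6",(527,327.5),-17),("w7",(527,327.5),-17)):
    q=np.load(n+".npz")['P'].reshape(-1,3)*1000
    t=np.radians(a);e=q[:,:2]-c;x=e@[np.cos(t),np.sin(t)];y=e@[-np.sin(t),np.cos(t)];zz=q[:,2]
    f=lambda m,v:(int(m.sum()),np.round(np.percentile(v[m],[2,98]),1) if m.sum()>20 else '')
    r=(zz>50)&(zz<55)
    print(n,c,'rimx',f(r&(abs(y)<25)&(abs(x)<60),x),'rimy',f(r&(abs(x)<30)&(abs(y)<55),y))
    w=(zz<24)&(zz>17)&(abs(x)<42)&(abs(y)<31);print('  floor',f(w,x),f(w,y))
```

```text
19.4 [527.6 330.7 165.3] [-179.9   -0.2  -15.9] F [-0.3  0.5 -2.8] w 41.2 g 61.1
plan [138.8 303.3   0. ] [ -0.1  -0.2 -25.4]
w5 (578, 1) rimx (245, array([-50. ,  49.3])) rimy (293, array([-39.7,  36.5]))
  floor (1045, array([-39.2,  38.2])) (1045, array([-5.5, 29.7]))
w6 (578, 1) rimx (235, array([-48.6,  50.8])) rimy (284, array([-36.5,  39.2]))
  floor (1232, array([-38.7,  36.8])) (1232, array([-29.9,   8.2]))
w7 (578, 1) rimx (97, array([44.5, 50.8])) rimy (190, array([35.2, 39.4]))
  floor (704, array([-33.7,  36.4])) (704, array([-29.2,   1.9]))
w6 (527, 327.5) rimx (332, array([-49.3,  49.6])) rimy (614, array([-39.1,  38.7]))
  floor (511, array([-37.2,  37.1])) (511, array([-29.3,  29.1]))
w7 (527, 327.5) rimx (476, array([43.7, 50.1])) rimy (414, array([-39.4,  38.1]))
  floor (1837, array([11.1, 35.7])) (1837, array([-28.7,  27.7]))
```

>>> drive_tool([
  [1, 8, 18, 0, 0, 0, -1],
  [1, 27, 60, 0, 0, 0, -5],
  [1, 50, 110, 0, 0, 0, -10],
  [1, 74, 162, 0, 0, 0, -15],
  [1, 98, 214, 0, 0, 0, -20],
  [1, 122, 266, 0, 0, 0, -24],
  [1, 135, 295, 0, 0, 0, -25.4],
  [1, 139, 303, 0, 0, 0, -25.4],
])

```text
t: 20.45
position: [0.5773, -0.0014, 0.1623]
tool_rot: [-3.141, 0.001, 0.162]
contact_force: [0.0, 0.3, -2.2]
grip_width: 0.0408
grip_force: 61.4
```

>>> drive_tool([
  [1, 0, 0, 0, 0, 0, 0],
  [1, 0, 0, 0, 0, 0, 0],
  [1, 0, 0, 10, 0, 0, 0],
  [1, 0, 0, 25, 0, 0, 0],
  [1, 0, 0, 40, 0, 0, 0],
  [1, 0, 0, 48, 0, 0, 0],
  [1, 0, 0, 50, 0, 0, 0],
  [1, 0, 0, 50, 0, 0, 0],
])

```text
t: 21.45
position: [0.5775, 0.0006, 0.1128]
tool_rot: [3.142, -0.0, 0.166]
contact_force: [-0.4, 0.9, -1.9]
grip_width: 0.0415
grip_force: 61.5
```

Run:
```python
from h import *
s,p,P=look("w8");st(s)
plan(s,578.3,1,64.5,9.5)
```

```text
21.45 [577.5   0.6 112.8] [180.   -0.    9.5] F [-0.4  0.9 -1.9] w 41.5 g 61.5
plan [ 0.8 -0.2 48.3] [ 0. -0. -0.]
```

>>> drive_tool([
  [1, 0.8, -0.2, 8, 0, 0, 0],
  [1, 0.8, -0.2, 16, 0, 0, 0],
  [1, 0.8, -0.2, 24, 0, 0, 0],
  [1, 0.8, -0.2, 32, 0, 0, 0],
  [1, 0.8, -0.2, 39, 0, 0, 0],
  [1, 0.8, -0.2, 44, 0, 0, 0],
  [1, 0.8, -0.2, 46, 0, 0, 0],
  [1, 0.8, -0.2, 46, 0, 0, 0],
])

```text
t: 22.5
position: [0.5781, 0.0011, 0.0668]
tool_rot: [3.142, 0.0, 0.166]
contact_force: [-1.0, -0.1, -2.8]
grip_width: 0.0413
grip_force: 61.5
```

>>> drive_tool([
  [1, 0, 0, 1.5, 0, 0, 0],
  [1, 0, 0, 2, 0, 0, 0],
  [1, 0, 0, 2, 0, 0, 0],
  [0.3, 0, 0, 2, 0, 0, 0],
  [0, 0, 0, 2, 0, 0, 0],
  [0, 0, 0, 2, 0, 0, 0],
  [0, 0, 0, -20, 0, 0, 0],
  [0, 0, 0, -60, 0, 0, 0],
])

```text
t: 23.5
position: [0.5768, 0.0012, 0.1261]
tool_rot: [-3.14, 0.004, 0.166]
contact_force: [-0.2, -1.3, -0.0]
grip_width: 0.0855
grip_force: 0.0
```

>>> drive_tool([
  [0, 0, 0, -60, 0, 0, 0],
  [0, -30, 0, -110, 0, 0, 0],
  [0, -60, -7, -118, 0, 0, 2],
  [0, -60, -15, -118, 0, 0, 3.1],
  [0, -60, -15, -118, 0, 0, 3.1],
  [0, -60, -15, -118, 0, 0, 3.1],
  [0, -60, -15, -118, 0, 0, 3.1],
  [0, -60, -15, -118, 0, 0, 3.1],
])

```text
t: 24.5
position: [0.5167, 0.0059, 0.2443]
tool_rot: [-3.141, 0.001, 0.112]
contact_force: [-0.4, -0.1, 0.4]
grip_width: 0.0854
grip_force: 0.0
```

Run:
```python
from h import *
s,p,P=look("w9");st(s)
bay(P,(.578,.001),.098,'charger')
m=rim(P,(.442,.003),.084,.094,.055);print('med',m.sum(),rect(P[m][:,:2]) if m.any() else '')
plan(s,441.5,3.2,49.5,6.4)
```

```text
24.5 [516.7   5.9 244.3] [-180.     0.     6.4] F [-0.4 -0.1  0.4] w 85.4 g 0.0
charger top 3244 (array([577.4,   1.7]), 64.3, 42.4, 9.7)
charger rim 2070 (array([590.6,  -0.7]), 125.0, 86.6, 9.7)
med 2940 (array([440.9,   3.7]), 71.3, 50.2, 6.2)
plan [-74.9  -5.7 194.8] [-0.  0.  0.]
```

View pics/w9.png

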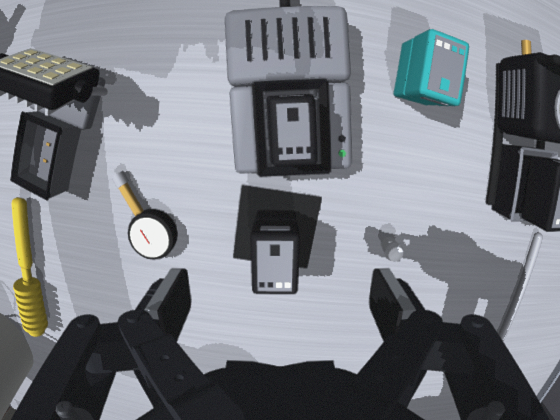

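Wrist view: the small pack sits in the charger at (293,125), the medium pack on the mat at (275,255), and the lamp bay at (45,155) is empty.

>>> drive_tool([
  [0, -40, -3, 0, 0, 0, 0],
  [0, -75, -6, 10, 0, 0, 0],
  [0, -75, -6, 60, 0, 0, 0],
  [0, -75, -6, 110, 0, 0, 0],
  [0, -75, -6, 155, 0, 0, 0],
  [0, -75, -6, 185, 0, 0, 0],
  [0, -75, -6, 195, 0, 0, 0],
  [0, -75, -6, 195, 0, 0, 0],
])

```text
t: 25.55
position: [0.4414, 0.0035, 0.0496]
tool_rot: [-3.141, 0.001, 0.112]
contact_force: [0.3, 0.3, -0.3]
grip_width: 0.0854
grip_force: 0.0
```

>>> drive_tool([
  [1, 0, 0, 0, 0, 0, 0],
  [1, 0, 0, 0, 0, 0, 0],
  [1, 0, 0, 0, 0, 0, 0],
  [1, 0, 0, 0, 0, 0, 0],
  [1, 0, 0, -8, 0, 0, 0],
  [1, 0, 0, -30, 0, 0, 0],
  [1, 0, 0, -75, 0, 0, 0],
  [1, 0, 0, -115, 0, 0, 0],
])

```text
t: 26.55
position: [0.4405, 0.0038, 0.1663]
tool_rot: [-3.141, 0.001, 0.112]
contact_force: [0.8, -0.2, -3.8]
grip_width: 0.0495
grip_force: 63.6
```

Run:
```python
from h import *
s=manip.observe();st(s);plan(s,527,327.3,165,-17)
```

```text
26.55 [440.5   3.8 166.3] [-180.     0.     6.4] F [ 0.8 -0.2 -3.8] w 49.5 g 63.6
plan [ 122.  -311.8    1.3] [-0.   0.  23.4]
```

>>> drive_tool([
  [1, 7, -18, 0, 0, 0, 1],
  [1, 24, -62, 0, 0, 0, 5],
  [1, 44, -113, 0, 0, 0, 10],
  [1, 65, -167, 0, 0, 0, 14],
  [1, 86, -220, 0, 0, 0, 18],
  [1, 107, -273, 0, 0, 0, 22],
  [1, 118, -303, 0, 0, 0, 23.4],
  [1, 122, -312, 0, 0, 0, 23.4],
])

```text
t: 27.55
position: [0.5269, 0.329, 0.1645]
tool_rot: [3.141, 0.001, -0.294]
contact_force: [-0.2, -0.2, -3.8]
grip_width: 0.0491
grip_force: 64.2
```

>>> drive_tool([
  [1, 0, 0, 0, 0, 0, 0],
  [1, 0, 0, 0, 0, 0, 0],
  [1, 0, 0, 10, 0, 0, 0],
  [1, 0, 0, 25, 0, 0, 0],
  [1, 0, 0, 40, 0, 0, 0],
  [1, 0, 0, 48, 0, 0, 0],
  [1, 0, 0, 50, 0, 0, 0],
  [1, 0, 0, 50, 0, 0, 0],
])

```text
t: 28.55
position: [0.5279, 0.3274, 0.1148]
tool_rot: [-3.141, -0.0, -0.297]
contact_force: [0.3, -0.8, -3.9]
grip_width: 0.0495
grip_force: 64.2
```

Run:
```python
from h import *
s=manip.observe();st(s);plan(s,527,327.3,66.5,-17)
```

```text
28.55 [527.9 327.4 114.8] [-180.   -0.  -17.] F [ 0.3 -0.8 -3.9] w 49.5 g 64.2
plan [-0.8  0.3 48.3] [-0. -0.  0.]
```

>>> drive_tool([
  [1, -0.8, 0.3, 8, 0, 0, 0],
  [1, -0.8, 0.3, 16, 0, 0, 0],
  [1, -0.8, 0.3, 24, 0, 0, 0],
  [1, -0.8, 0.3, 32, 0, 0, 0],
  [1, -0.8, 0.3, 39, 0, 0, 0],
  [1, -0.8, 0.3, 44, 0, 0, 0],
  [1, -0.8, 0.3, 46, 0, 0, 0],
  [1, -0.8, 0.3, 46, 0, 0, 0],
])

```text
t: 29.55
position: [0.5269, 0.3272, 0.0688]
tool_rot: [-3.142, -0.0, -0.297]
contact_force: [0.1, 0.9, -3.6]
grip_width: 0.0496
grip_force: 64.2
```

>>> drive_tool([
  [1, 0, 0, 1.5, 0, 0, 0],
  [1, 0, 0, 2, 0, 0, 0],
  [1, 0, 0, 2, 0, 0, 0],
  [0.3, 0, 0, 2, 0, 0, 0],
  [0, 0, 0, 2, 0, 0, 0],
  [0, 0, 0, 2, 0, 0, 0],
  [0, 0, 0, -20, 0, 0, 0],
  [0, 0, 0, -60, 0, 0, 0],
])

```text
t: 30.55
position: [0.5256, 0.3266, 0.1276]
tool_rot: [3.139, 0.004, -0.297]
contact_force: [1.0, 0.5, 0.4]
grip_width: 0.0856
grip_force: 0.0
```

>>> drive_tool([
  [0, 0, 0, -60, 0, 0, 0],
  [0, 0, 0, -118, 0, 0, 0],
  [0, 0, 0, -118, 0, 0, 0],
  [0, 0, 0, -118, 0, 0, 0],
  [0, 0, 0, -118, 0, 0, 0],
  [0, 0, 0, -118, 0, 0, 0],
  [0, 0, 0, -118, 0, 0, 0],
  [0, 0, 0, -118, 0, 0, 0],
])

```text
t: 31.55
position: [0.5268, 0.3272, 0.2463]
tool_rot: [3.141, 0.001, -0.297]
contact_force: [-0.4, 0.8, 1.0]
grip_width: 0.0854
grip_force: 0.0
```

Run:
```python
from h import *
s,p,P=look("w10");st(s)
bay(P,(.527,.327),.106,'lamp')
m=rim(P,(.527,.327),.095,.115,.03);print(np.median(P[m],0))
p2,d=eyes.get_image("side");cv2.imwrite("pics/end.png",cv2.resize(np.hstack([p,p2])[:,:,::-1],(800,300),interpolation=cv2.INTER_AREA))
Q=cloud("side",d)
for l,xy,zt in(("large",(.562,-.33),.115),("small",(.578,.004),.098)):
    m=rim(Q,xy,zt-.006,zt+.006,.05);print(l,m.sum(),rect(Q[m][:,:2]),np.median(Q[m][:,2]))
```

```text
31.55 [526.8 327.2 246.3] [180.   0. -17.] F [-0.4  0.8  1. ] w 85.4 g 0.0
lamp top 4033 (array([525.9, 328.1]), 70.2, 50.0, -17.3)
lamp rim 1497 (array([527.2, 327.3]), 98.3, 78.6, -17.0)
[0.52820323 0.32712816 0.10662447]
large 320 (array([ 561. , -331.7]), 82.2, 61.2, 6.4) 0.11548005343790074
small 337 (array([578.2,   2.3]), 64.1, 45.2, 9.8) 0.09842934219360422
```

View pics/end.png

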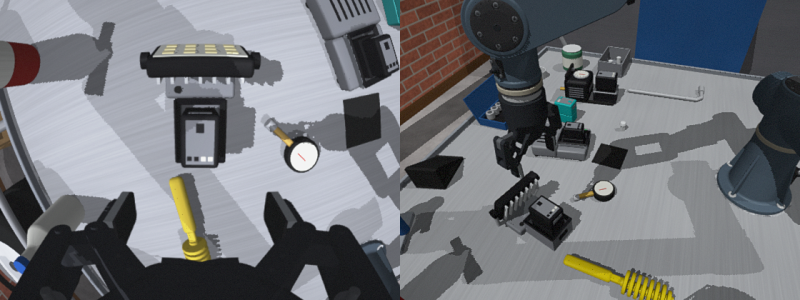

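The pictures show all three packs in their bays: medium (2 pips) in the lamp at (200,135), small and large in the charger and inflator at right, at the home heights. The mat is empty, and the nut, gauge and brush are undisturbed.

```bash
python3 -c "
from workcell import manip;print(manip.hand_in())"
```

```text
the job is handed in; nothing more can be done
None
```

The job is handed in at about 32 s: the large pack is in the inflator, the medium in the lamp and the small on the charger. By the cameras each is centred within about 2 mm and at home height. The nut, gauge and brush were left where they lay; the hand-in gave no verdict.

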